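Put the stacked rod-building supplies back in their stock trays

TASK

Take apart the stack of supplies on the rod-building bench and put each piece back in the stock tray that holds its own kind: the cork grip with the cork grips, the thread spool with the thread spools, the guide tin with the guide tins, the tape roll with the tape. Each must end standing flat on the tray's floor in the empty front half, not on top of the stock; keep every piece upright all the while, never tipping one over, and leave the two bottles where they stand.

Things in the scene. Friction and masses are not known exactly. Their poses are not given: they have to be found in the camera images.
- cork_grip_mid (a point): short plain cork rod grip, an upright brown cork cylinder 28 mm in diameter, 50 mm tall, 25 g or so, the topmost piece of the stack. This point is its centre, half-way up; z is up along its axis. 
- thread_spool_mid (a point): spool of off-white winding thread with white end flanges, an upright cylinder 40 mm in diameter, 44 mm tall, 50 g or so; it stands under the cork grip. This point is its centre, half-way up; z is up along its axis. 
- guide_tin_mid (a point): round closed bare-metal tin of rod guides, lid up, 52 mm in diameter, 26 mm tall, 90 g or so; it lies under the thread spool. This point is its centre, half-way up; z is up along its axis. 
- tape_roll_mid (a point): roll of cream masking tape lying flat, 64 mm in outer diameter, 38 mm tall, open bore 36 mm wide (ring 14 mm thick), 70 g or so; bottom piece of the stack, on the bench. This point is its centre, half-way up; z is up along its axis. The stack's pieces are loose, one simply standing on the other, centred to about 3 mm.
- cork_tray_free (a point): tray of cork grips: fixed low open wooden tray, 165 (x) x 130 (y) x 28 mm high, walls and floor 4 mm. Rear half (+x) holds seven standing cork grips, tops 54 mm above the bench, fixed; front half empty. Point: on the inner floor (4 mm above the bench), middle of the empty area (92 mm along x, 122 along y): stock begins at least 46 mm to its +x, front wall 46 mm to -x, side walls 61 mm either way in y. z up
- spool_tray_free (a point): tray of thread spools: fixed low open wooden tray, 165 (x) x 130 (y) x 28 mm high, walls and floor 4 mm. Rear half (+x) holds a row of three spools, tops 48 mm above the bench, fixed; front half empty. Point: on the inner floor (4 mm above the bench), middle of the empty area (92 mm along x, 122 along y): stock begins at least 46 mm to its +x, front wall 46 mm to -x, side walls 61 mm either way in y. z up
- tin_tray_free (a point): tray of guide tins: fixed low open wooden tray, 165 (x) x 130 (y) x 28 mm high, walls and floor 4 mm. Rear half (+x) holds three metal tins, two stacked, top 56 mm above the bench, fixed; front half empty. Point: on the inner floor (4 mm above the bench), middle of the empty area (92 mm along x, 122 along y): stock begins at least 46 mm to its +x, front wall 46 mm to -x, side walls 61 mm either way in y. z up
- tape_tray_free (a point): tray of tape: fixed low open wooden tray, 165 (x) x 130 (y) x 28 mm high, walls and floor 4 mm. Rear half (+x) holds a tape roll with a narrower one on it, top 54 mm above the bench, fixed; front half empty. Point: on the inner floor (4 mm above the bench), middle of the empty area (92 mm along x, 122 along y): stock begins at least 46 mm to its +x, front wall 46 mm to -x, side walls 61 mm either way in y. z up
- resin_mid (a point): clear plastic resin bottle with white cap, upright and loose, 42 mm in diameter, 95 mm tall; a bystander. This point is its centre, half-way up
- hardener_mid (a point): slim amber hardener bottle with black cap, upright and loose, 32 mm in diameter, 75 mm tall; a bystander. This point is its centre, half-way up. (Also about: a white mixing cup 32 mm high in the row of stack and bottles, all at least 120 mm apart; a rod wrapper up to 180 mm high along the bench's far edge, beyond the trays.)

How it is judged:
By the outcome, as a careful person would: the job done as asked, in the order asked, and still so for the second after the job is handed in, with the robot touching nothing.
It also fails if it takes over 112 s, if anything falls off the work surface, if the arm or the gripper's body presses on something with over 40 N, if the wrist force passes 120 N, or if a joint passes its speed limit or range.

ROBOT

A 6-joint arm with a two-finger parallel gripper is mounted at the origin on the work surface. World frame = base frame: x ahead of the robot, y to its left, z up, the work surface at z = 0. Lengths are in m, angles in rad, forces in N, time in s.
With the tool pointing down it reaches from about 0.275 to 0.775 m from the base axis. Payload 14.6 kg.
Tool frame: the origin (TCP) lies at the centre of the arm's flange, where the gripper is bolted on; the fingertips stand 173 mm ahead of it and the grasp point (between the pads) lies 155 mm ahead of it; z points along the fingers, y is the direction in which the jaws open and shut (so a half turn about z gives the same grasp; the last joint's range is limited). The gripper opens to 85 mm and grips with 20 to 120 N. Pads are 22 mm wide; open, the fingers measure 114 mm over their backs; the gripper's body (76 mm by 85 mm) begins 54 mm behind the grasp point. The pads swing forward as they close: fully open they stand 13 mm farther back than shut.
Start: joints at [-1.264, 0.263, -0.048, 1.259, 0, 1.415], TCP at [0.234, -0.47, 0.405] pointing down, gripper open.
Joint ranges: [-2.65, 2.65], [-0.89, 1.7], [-1.18, 1.37], [-2.13, 2.11], [-1.35, 1.29], [-3.14, 3.14]. Speed limits (rad/s): [1.89, 1.89, 2.57, 2.79, 3.14, 3.14].

INTERFACE

Orientations are given as a 3x3 rotation matrix whose columns are the frame's x, y, z axes.
In Python, from bench import read_state, vision, manip gives the robot as it stands.
- The arm moves only by the shell command python3 -m pendant 'ROWS'. ROWS is JSON, a list of rows, each a list of 3 entries, a list of its own where there are three numbers: the closure, from 0 (fully open) to 1 (shut), then the shift along the tool's x, y, z in cm, then the turn, a rotation vector about the tool's x, y, z in degrees. A call has 1 to 8 rows; each row shifts and turns the commanded pose from where the row before left it, along the tool's axes as they then stand; what a row does not reach is not made up. A row lasts 1/8 s, in which the tool goes at most 62.5 mm and 10.7 degrees, less where a joint would pass 70% of its speed; a pose out of reach is approached as far as the arm can. A call with a gripper value outside its range is refused whole. The fingers move at their own pace and stop on an object; the grip force is fixed at half the most. Time passes only in rows, so rows that do not move let the fingers close. It gives the time, the measured TCP pose, the force and the opening at its end, in the units of the state.
- read_state(): the state, without advancing time (a new reading comes with each control period).
- vision.capture(name): name is "scene" or "top" or "wrist"; returns a dict with "pixels" (400x640x3 uint8, red, green, blue), "depth" (400x640 float32, m along the optical axis (not along the pixel's ray), 0 where there is no reading), "fx", "fy", "cx", "cy" (pixels), "k1" (the pictures are not rectified: a ray, as slopes to the right and down, at radius r is drawn at 1 + k1 r^2 times it, then the intrinsics apply), "camera_from_world" (4x4, takes a point from world to camera coordinates); the wrist camera has in their place "tool_from_camera" (4x4, takes a point from camera to tool coordinates, whose origin is the TCP and whose axes are the flange's). Camera axes: x right, y up, looking along -z (the intrinsics and any distortion apply to the point x, -y, -z); pixel columns grow to the right and rows downward; lengths in m; the calibration is good to about 2 mm. A picture is of the moment at which its call begins: read the wrist's pose just before it.
- manip.hand_in(): hands the job in, once; it reports no verdict.
The state is a dict: "time_s": time; "qpos": joint angles; "joint_vel": joint speeds; "tau": joint torques, N m; "position": TCP position; "tcp_rot": TCP orientation; "contact_force": force on the tool from outside, world axes, zero at the start; "wrist_torque": the same for the moment, N m; "width": finger opening in m.
Only numpy, scipy, OpenCV 4.12 (cv2) and the standard library are available. Lean on these libraries where they do the work, as an engineer would, in place of code of your own. Each camera call takes 0.05 s, during which the arm holds its last target.

## Working session

There is one attempt and no reset: what is moved stays moved. The work goes in short steps, Python scripts to look and compute and a shell command to move; the robot and the scene stay as the last step left them, time stands still between calls to the robot, and variables do not carry over. Pictures are saved under pics/ and viewed, and the job is handed in when it is done.

```bash
mkdir -p pics; ls; cat > h.py <<'E'
import numpy as np, cv2
from bench import read_state, vision, manip
def cap(name,fn=None):
    s=read_state() if name=="wrist" else None
    c=vision.capture(name)
    if fn: cv2.imwrite("pics/"+fn,c["pixels"][:,:,::-1])
    if s is not None:
        T=np.eye(4);T[:3,:3]=np.array(s["tcp_rot"]);T[:3,3]=s["position"]
        c["w_c"]=T@np.array(c["tool_from_camera"])
    else: c["w_c"]=np.linalg.inv(np.array(c["camera_from_world"]))
    return c
def slopes(c,u,v):
    xd=(np.asarray(u,float)-c["cx"])/c["fx"]; yd=(np.asarray(v,float)-c["cy"])/c["fy"]
    x,y=xd.copy(),yd.copy()
    for _ in range(20):
        f=1+c["k1"]*(x*x+y*y); x,y=xd/f,yd/f
    return x,y
def ray(c,u,v):
    x,y=slopes(c,u,v)
    d=np.stack([x,-y,-np.ones_like(x)],-1)@c["w_c"][:3,:3].T
    return c["w_c"][:3,3],d
def onz(c,u,v,z):
    o,d=ray(c,u,v); t=(z-o[2])/d[...,2]
    return o+d*t[...,None]
def cloud(c):
    v,u=np.mgrid[:400,:640]; o,d=ray(c,u,v)
    P=o+d*c["depth"][...,None]; P[c["depth"]==0]=np.nan
    return P
E
python3 - <<'E'
from h import *
s=read_state(); print({k:np.round(v,3).tolist() for k,v in s.items()})
for n in("scene","top","wrist"):
    c=cap(n,n+"1.png"); print(n,c["fx"],c["k1"],np.round(c["w_c"],3).tolist())
E
```

```text
pics
{'time_s': 0.0, 'qpos': [-1.264, 0.264, -0.049, 1.259, -0.0, 1.415], 'joint_vel': [-0.001, 0.001, -0.002, -0.0, -0.001, 0.0], 'tau': [0.001, -63.761, 38.456, 0.014, -0.0, -0.0], 'position': [0.234, -0.47, 0.404], 'tcp_rot': [[0.895, 0.446, -0.0], [0.446, -0.895, 0.001], [0.0, -0.001, -1.0]], 'contact_force': [-0.679, 0.551, 0.715], 'wrist_torque': [0.02, -0.036, 0.02], 'width': 0.086}
scene 470.7165929364604 0.02499559428721329 [[-0.111, -0.549, 0.829, 1.19], [0.994, -0.063, 0.091, 0.074], [0.003, 0.834, 0.552, 0.563], [0.0, 0.0, 0.0, 1.0]]
top 466.95920389378864 0.03457056483318066 [[0.014, 0.995, -0.098, 0.442], [-1.0, 0.013, -0.012, -0.011], [-0.011, 0.098, 0.995, 0.978], [0.0, 0.0, 0.0, 1.0]]
wrist 310.1433315201669 -0.02088563243098582 [[0.446, 0.858, 0.255, 0.299], [-0.895, 0.428, 0.126, -0.438], [-0.002, -0.285, 0.959, 0.372], [0.0, 0.0, 0.0, 1.0]]
```

View pics/scene1.png

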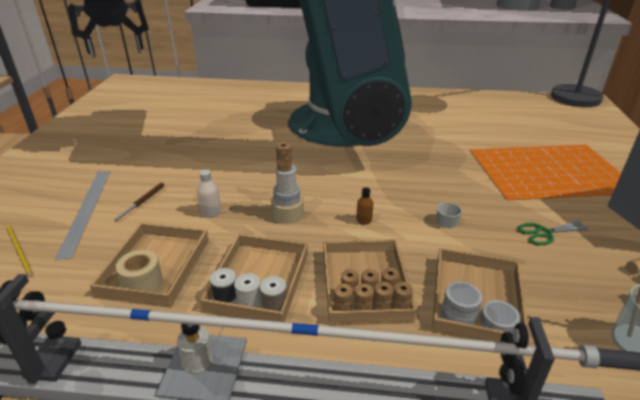

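View pics/top1.png

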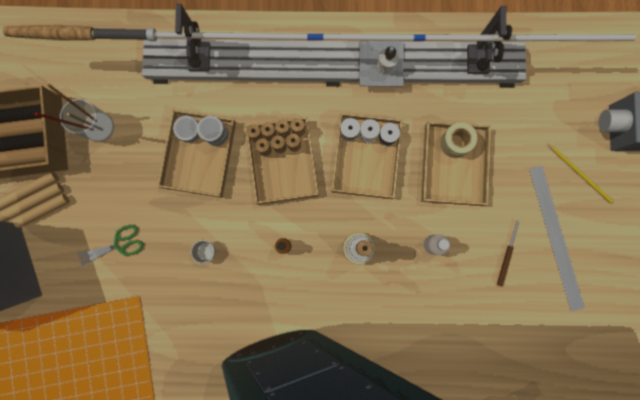

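```bash
python3 - <<'E'
from h import *
c=cap("top");P=cloud(c)
np.save("topP.npy",P)
Z=P[...,2]; print(np.nanpercentile(Z,[1,5,25,50,75,95,99]))
cv2.imwrite("pics/topz.png",cv2.applyColorMap(np.nan_to_num(np.clip(Z/0.18*255,0,255)).astype(np.uint8),cv2.COLORMAP_JET))
E
```

```text
[-7.51960582e-01 -3.59808274e-03 -1.07593083e-03  7.38717327e-04
  4.63082377e-03  1.39856529e-01  5.02835813e-01]
```

View pics/topz.png

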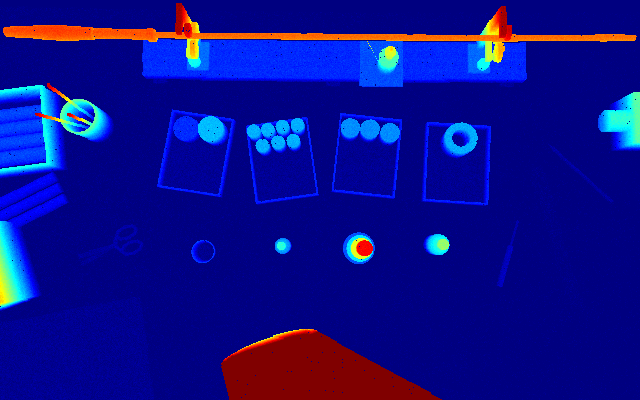

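The top view shows the trays left to right as tins (198,155), cork (283,160), spools (368,155) and tape (457,163). The row below holds the cup (203,251), hardener (283,245), stack (360,248) and resin (437,244).

```bash
python3 - <<'E'
from h import *
P=np.load("topP.npy");Z=P[...,2]
for n,(a,b) in dict(tin=(150,240),cork=(242,322),spool=(327,408),tape=(415,500)).items():
    S=P[100:212,a:b].reshape(-1,3); S=S[(S[:,2]>.022)&(S[:,2]<.032)]
    # keep main cluster
    r=cv2.minAreaRect((S[:,:2]*1000).astype(np.float32)); 
    box=cv2.boxPoints(r); 
    c=np.array(r[0]); 
    # long axis dir toward +x
    e=[box[1]-box[0],box[2]-box[1]]; l=max(e,key=np.linalg.norm); l=l/np.linalg.norm(l); l=l*np.sign(l[0])
    # free centre: inner front at -82.5+4 ; +46
    f=c+l*(-82.5+4+46)
    print(n,np.round(c,1),np.round(r[1],1),"ang",round(np.degrees(np.arctan2(l[1],l[0])),1),"free",np.round(f,1), "r",round(np.hypot(*f)))
    fl=P[155:185,(a+b)//2-15:(a+b)//2+15,2]; print("  floorz",np.nanmedian(fl))
for n,lo,hi,u0,u1 in [("tape",.033,.042,335,385),("tin",.060,.067,335,385),("spool",.103,.111,335,385),("cork",.152,.165,335,385),("hard",.06,.08,270,300),("resin",.085,.1,420,455),("cup",.027,.037,185,220)]:
    S=P[225:275,u0:u1].reshape(-1,3);S=S[(S[:,2]>lo)&(S[:,2]<hi)]
    (cx,cy),r=cv2.minEnclosingCircle((S[:,:2]*1000).astype(np.float32)); print(n,len(S),round(cx,1),round(cy,1),"r",round(r,1),"z",np.median(S[:,2]).round(4))
E
```

```text
tin [632.4 265.5] [132.7 165.1] ang -8.4 free [600.2 270.2] r 658
  floorz 0.0040344673352403215
cork [619.3  87.5] [165.4 130.1] ang 9.0 free [587.2  82.4] r 593
  floorz 0.003787117188555511
spool [632.1 -88.8] [129.9 166.2] ang -5.8 free [599.8 -85.6] r 606
  floorz 0.0035554465632225973
tape [ 617.5 -273.5] [132.4 165.1] ang -2.9 free [ 585.1 -271.8] r 645
  floorz 0.003561936566480628
tape 223 440.3 -72.5 r 31.8 z 0.0373
tin 182 440.0 -73.0 r 25.9 z 0.0635
spool 137 440.1 -72.6 r 19.6 z 0.1078
cork 199 440.6 -74.8 r 13.9 z 0.1576
hard 61 442.6 80.2 r 8.3 z 0.0743
resin 105 449.9 -227.0 r 10.3 z 0.0941
cup 96 429.3 241.0 r 23.9 z 0.0312
```

```bash
python3 - <<'E'
from h import *
c=cap("scene");P=cloud(c)
img=c["pixels"][120:240,180:400]
cv2.imwrite("pics/stk.png",cv2.resize(img[:,:,::-1],None,fx=3.5,fy=3.5))
# stack sides by height: fit x,y extents
S=P[130:230,265:310].reshape(-1,3);S=S[(S[:,2]>.005)]
from scipy.optimize import least_squares
for n,lo,hi,R in [("tape",.008,.032,32),("tin",.042,.06,26),("spool",.066,.106,20),("cork",.112,.155,14)]:
    Q=S[(S[:,2]>lo)&(S[:,2]<hi)][:,:2]*1000
    m=np.median(Q,0); Q=Q[np.linalg.norm(Q-m,axis=1)<R*1.6]
    r=least_squares(lambda p:np.hypot(*(Q-p).T)-R,m-[R,0],loss="soft_l1"); print(n,len(Q),r.x.round(1),np.median(abs(r.fun)).round(2))
E
```

```text
tape 317 [440.1 -70.8] 0.73
tin 203 [439.7 -71.3] 0.6
spool 355 [438.8 -70.9] 0.79
cork 305 [440.2 -73.3] 0.6
```

View pics/stk.png

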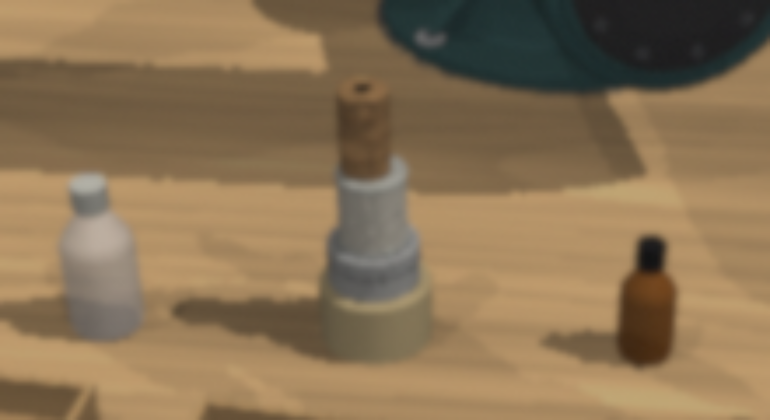

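```bash
python3 -m pendant '[[0,[0,0,0],[0,0,-10]],[0,[0,0,0],[0,0,-10]],[0,[0,0,0],[0,0,-10]],[0,[0,0,0],[0,0,-10]],[0,[0,0,0],[0,0,-10]],[0,[0,0,0],[0,0,-10]],[0,[0,0,0],[0,0,-10]],[0,[0,0,0],[0,0,-10]]]'; python3 -m pendant '[[0,[0,0,0],[0,0,-10]],[0,[0,0,0],[0,0,-10]],[0,[0,0,0],[0,0,-10]],[0,[0,0,0],[0,0,-10]],[0,[0,0,0],[0,0,-10]],[0,[0,0,0],[0,0,-10]],[0,[0,0,0],[0,0,-10]],[0,[0,0,0],[0,0,-3.5]]]'
cat > d.py <<'E'
import sys
from h import *
from scipy.spatial.transform import Rotation as R
# usage: d.py x y z (mm TCP target): shift in tool cm, turn deg
s=read_state();Rm=np.array(s["tcp_rot"]);t=np.array([float(a) for a in sys.argv[1:4]])/1000
print("t",round(s["time_s"],2),"pos",np.round(np.array(s["position"])*1000,1),"F",np.round(s["contact_force"],1),"w",round(s["width"]*1000,1))
print("shift cm",np.round(Rm.T@(t-s["position"])*100,2),"turn deg",np.round(np.degrees((R.from_matrix(Rm).inv()*R.from_matrix([[-1,0,0],[0,1,0],[0,0,-1]])).as_rotvec()),2),"q",np.round(s["qpos"],2))
E
python3 d.py 440.4 -74.2 380
```

```text
time_s: 1.25
position: [0.2339, -0.47, 0.4046]
tcp_rot: [[-0.289, 0.957, -0.0], [0.957, 0.289, 0.0], [0.0, 0.0, -1.0]]
contact_force: [0.5, 0.1, 0.1]
width: 0.0857
time_s: 2.25
position: [0.2339, -0.47, 0.4046]
tcp_rot: [[-1.0, -0.003, -0.0], [-0.003, 1.0, 0.0], [0.0, 0.0, -1.0]]
contact_force: [0.2, -0.4, 0.2]
width: 0.0854
t 2.25 pos [ 233.9 -470.   404.6] F [ 0.2 -0.4  0.2] w 85.4
shift cm [-20.77  39.52   2.47] turn deg [ 0.01 -0.    0.17] q [-1.26  0.26 -0.05  1.26  0.   -1.27]
```

```bash
python3 -m pendant '[[0.3,[-2.6,4.94,0],[0,0,0]],[0.3,[-2.6,4.94,0],[0,0,0]],[0.3,[-2.6,4.94,0],[0,0,0]],[0.3,[-2.6,4.94,0],[0,0,0]],[0.3,[-2.6,4.94,0],[0,0,0]],[0.3,[-2.6,4.94,0],[0,0,0]],[0.3,[-2.6,4.94,0],[0,0,0]],[0.3,[-2.6,4.94,0],[0,0,0]]]' | tail -1;  python3 -m pendant '[[0.3,[0,0,0],[0,0,0]],[0.3,[0,0,0],[0,0,0]]]'
python3 d.py 440.4 -74.2 294
python3 -c "
from h import *
cap('wrist','w1.png')"
```

```text
width: 0.0595
time_s: 3.5
position: [0.4421, -0.075, 0.4046]
tcp_rot: [[-1.0, -0.0, -0.0], [-0.0, 1.0, -0.0], [0.0, -0.0, -1.0]]
contact_force: [0.6, -0.1, 0.1]
width: 0.0597
t 3.5 pos [442.1 -75.  404.6] F [ 0.6 -0.1  0.1] w 59.7
shift cm [ 0.16  0.08 11.06] turn deg [-0.01 -0.02  0.  ] q [-0.35  0.13 -0.22  1.22 -0.   -0.35]
```

View pics/w1.png

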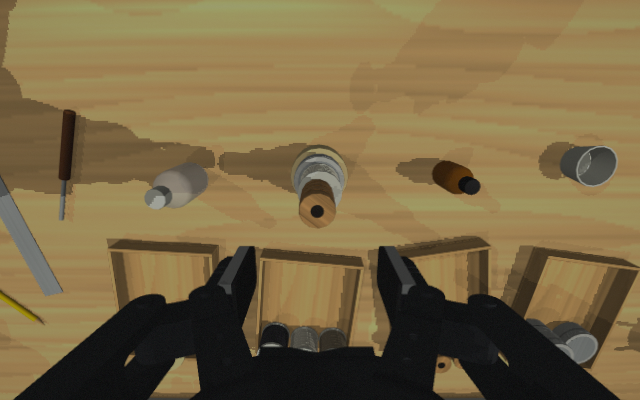

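The cork's top is at about (317,211), roughly centred between the pads (midpoint x≈317). I'll cross-check it with the wrist ray.

```bash
python3 - <<'E'
from h import *
c=cap("wrist");P=cloud(c)
for n,lo,hi in [("tape",.033,.042),("tin",.060,.067),("spool",.103,.111),("cork",.152,.163)]:
    S=P[130:235,260:370].reshape(-1,3);S=S[(S[:,2]>lo)&(S[:,2]<hi)]
    (cx,cy),r=cv2.minEnclosingCircle((S[:,:2]*1000).astype(np.float32)); print(n,len(S),round(cx,1),round(cy,1),"r",round(r,1),"z",np.median(S[:,2]).round(4))
E
```

```text
tape 532 440.8 -71.9 r 31.8 z 0.0366
tin 543 440.3 -72.2 r 25.7 z 0.0629
spool 560 440.4 -71.8 r 19.7 z 0.1067
cork 1069 441.0 -74.3 r 13.8 z 0.1567
```

```bash
python3 -m pendant '[[0.3,[0.1,0.08,2.8],[0,0,0]],[0.3,[0,0,2.8],[0,0,0]],[0.3,[0,0,2.8],[0,0,0]],[0.3,[0,0,1.7],[0,0,0]],[0.3,[0,0,1],[0,0,0]],[0.3,[0,0,0],[0,0,0]],[0.3,[0,0,0],[0,0,0]]]' | tail -1
python3 d.py 441 -74.2 294
python3 -m pendant '[[0.5,[0,0,0],[0,0,0]],[0.8,[0,0,0],[0,0,0]],[1,[0,0,0],[0,0,0]],[1,[0,0,0],[0,0,0]],[1,[0,0,0],[0,0,0]],[1,[0,0,0],[0,0,0]]]'
```

```text
width: 0.0599
t 4.47 pos [441.3 -74.5 294.3] F [ 0.7 -0.5 -0.2] w 59.9
shift cm [0.03 0.03 0.03] turn deg [-0.02  0.05 -0.07] q [-0.35  0.2  -0.45  0.92  0.   -0.35]
time_s: 5.22
position: [0.4413, -0.0742, 0.2941]
tcp_rot: [[-1.0, 0.001, 0.001], [0.001, 1.0, -0.0], [-0.001, -0.0, -1.0]]
contact_force: [-1.2, -0.2, 7.2]
width: 0.0267
```

```bash
python3 -m pendant '[[1,[0,0,-0.3],[0,0,0]],[1,[0,0,-0.5],[0,0,0]],[1,[0,0,-1],[0,0,0]],[1,[0,0,-1.5],[0,0,0]],[1,[0,0,-1.7],[0,0,0]],[1,[0,0,0],[0,0,0]]]'
python3 - <<'E'
from h import *
c=cap("scene","s2.png"); cv2.imwrite("pics/s2c.png",cv2.resize(c["pixels"][90:240,180:400,::-1],None,fx=3.5,fy=3.5))
E
```

```text
time_s: 5.98
position: [0.4415, -0.0743, 0.3449]
tcp_rot: [[-1.0, 0.001, 0.002], [0.001, 1.0, -0.001], [-0.002, -0.001, -1.0]]
contact_force: [0.5, 0.5, -0.3]
width: 0.0265
```

View pics/s2c.png

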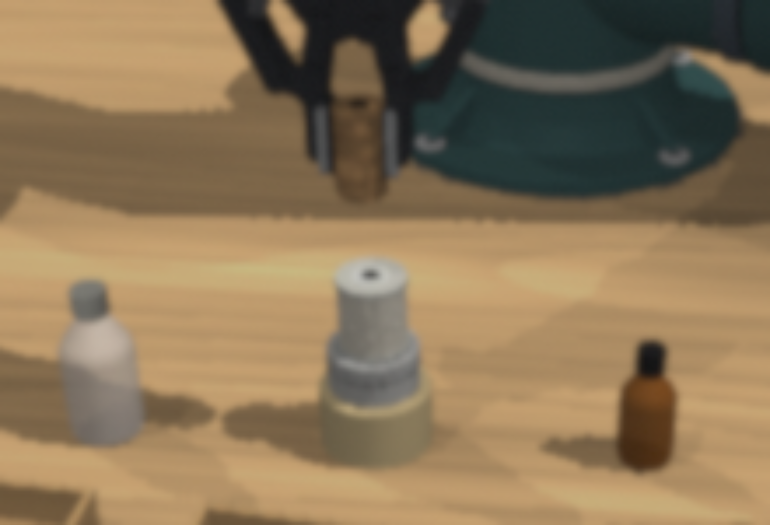

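```bash
python3 -m pendant '[[1,[-1.5,1.6,0],[0,0,0]],[1,[-2.6,2.8,0],[0,0,0]],[1,[-2.6,2.8,0],[0,0,0]],[1,[-2.6,2.8,0],[0,0,0]],[1,[-2.6,2.8,0],[0,0,0]],[1,[-2.0,2.1,0],[0,0,0]],[1,[-0.65,0.75,0],[0,0,0]],[1,[0,0,0],[0,0,0]]]' | tail -1
python3 d.py 587 82.4 200
```

```text
width: 0.0268
t 7.03 pos [586.7  82.2 343.1] F [-0.2 -0.4 -1.2] w 26.8
shift cm [-0.05  0.02 14.31] turn deg [-0.01 -0.06 -0.01] q [ 0.    0.4  -0.01  1.16 -0.    0.  ]
```

```bash
python3 -m pendant '[[1,[0,0,2],[0,0,0]],[1,[0,0,3],[0,0,0]],[1,[0,0,3],[0,0,0]],[1,[0,0,3],[0,0,0]],[1,[0,0,2],[0,0,0]],[1,[0,0,1.2],[0,0,0]],[1,[0,0,0],[0,0,0]]]' | tail -1
python3 d.py 587 82.4 190
```

```text
width: 0.0266
t 7.9 pos [586.4  81.7 201.5] F [-0.1 -0.4  0.8] w 26.6
shift cm [-0.07  0.07  1.15] turn deg [-0.   -0.06 -0.08] q [ 0.    0.51 -0.25  0.82 -0.    0.  ]
```

```bash
python3 -m pendant '[[1,[0,0,0.5],[0,0,0]],[1,[0,0,0.3],[0,0,0]],[1,[0,0,0.2],[0,0,0]],[1,[0,0,0],[0,0,0]]]'
python3 d.py 587 82.4 190
```

```text
time_s: 8.4
position: [0.5868, 0.0823, 0.1916]
tcp_rot: [[-1.0, 0.001, -0.0], [0.001, 1.0, 0.0], [0.0, 0.0, -1.0]]
contact_force: [0.2, -0.2, 0.4]
width: 0.0268
t 8.4 pos [586.8  82.3 191.6] F [ 0.2 -0.2  0.4] w 26.8
shift cm [-0.02  0.01  0.16] turn deg [ 0.   -0.01 -0.03] q [ 0.    0.52 -0.26  0.8   0.    0.  ]
```

```bash
python3 -m pendant '[[1,[0,0,0.1],[0,0,0]],[1,[0,0,0.07],[0,0,0]],[1,[0,0,0],[0,0,0]]]'
python3 -m pendant '[[1,[0,0,0],[0,0,0]],[1,[0,0,0],[0,0,0]]]'
```

```text
time_s: 8.78
position: [0.5868, 0.0822, 0.1902]
tcp_rot: [[-1.0, 0.001, 0.0], [0.001, 1.0, 0.0], [-0.0, 0.0, -1.0]]
contact_force: [-1.4, -0.4, 3.5]
width: 0.0272
time_s: 9.02
position: [0.5869, 0.0823, 0.1902]
tcp_rot: [[-1.0, 0.001, 0.0], [0.001, 1.0, 0.0], [-0.0, 0.0, -1.0]]
contact_force: [-1.3, 1.2, 5.6]
width: 0.0266
```

```bash
python3 -m pendant '[[0.55,[0,0,0],[0,0,0]],[0.45,[0,0,0],[0,0,0]],[0.4,[0,0,0],[0,0,0]],[0.4,[0,0,0],[0,0,0]],[0.4,[0,0,0],[0,0,0]]]'|tail -2
python3 -m pendant '[[0.4,[0,0,-1],[0,0,0]],[0.4,[0,0,-2],[0,0,0]],[0.4,[0,0,-3],[0,0,0]],[0.4,[0,0,-4],[0,0,0]],[0.4,[0,0,-4],[0,0,0]],[0.4,[0,0,-2],[0,0,0]],[0.4,[0,0,0],[0,0,0]]]'|tail -2
python3 d.py 440.4 -72 345
python3 -c "
from h import *
cap('wrist','w2.png')"
```

```text
contact_force: [-0.3, -0.0, 0.3]
width: 0.0513
contact_force: [-0.0, -0.2, -1.3]
width: 0.0509
t 10.53 pos [587.   82.2 351.8] F [-0.  -0.2 -1.3] w 50.9
shift cm [ 14.65 -15.44   0.64] turn deg [ 0.    0.18 -0.04] q [0.   0.4  0.01 1.18 0.   0.  ]
```

View pics/w2.png

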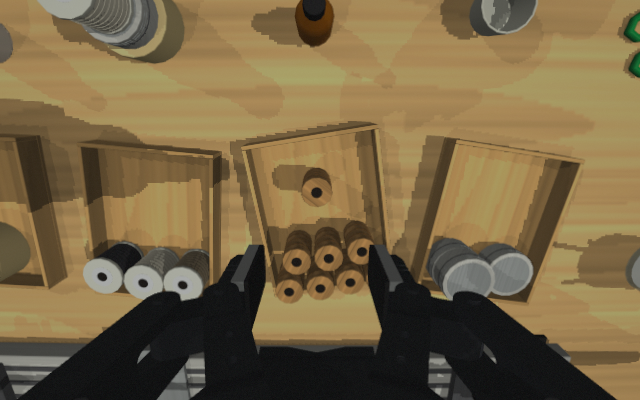

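The cork grip stands upright at (317,187) in the empty half of its tray. Next is the spool.

```bash
python3 -m pendant '[[0.3,[1.5,-1.6,0],[0,0,0]],[0.3,[2.6,-2.8,0],[0,0,0]],[0.3,[2.6,-2.8,0],[0,0,0]],[0.3,[2.6,-2.8,0],[0,0,0]],[0.3,[2.6,-2.8,0],[0,0,0]],[0.3,[2.0,-2.0,0],[0,0,0]],[0.3,[0.75,-0.65,0],[0,0,0]],[0.3,[0,0,0],[0,0,0]]]' | tail -1
python3 d.py 440.4 -72 246
python3 - <<'E'
from h import *
c=cap("wrist","w3.png");P=cloud(c)
for n,lo,hi in [("tape",.033,.042),("tin",.060,.067),("spool",.103,.111)]:
    S=P[100:260,240:400].reshape(-1,3);S=S[(S[:,2]>lo)&(S[:,2]<hi)]
    (cx,cy),r=cv2.minEnclosingCircle((S[:,:2]*1000).astype(np.float32)); print(n,len(S),round(cx,1),round(cy,1),"r",round(r,1),"z",np.median(S[:,2]).round(4))
E
```

```text
width: 0.0599
t 11.57 pos [440.1 -72.2 349.6] F [0.1 0.6 1.2] w 59.9
shift cm [-3.000e-02  1.000e-02  1.036e+01] turn deg [ 0.02 -0.02 -0.09] q [-0.35  0.16 -0.35  1.07  0.   -0.34]
tape 721 440.7 -71.6 r 31.8 z 0.0366
tin 799 440.4 -72.2 r 25.9 z 0.0628
spool 2257 440.7 -71.7 r 19.9 z 0.1068
```

```bash
python3 -m pendant '[[0.3,[0,0.03,1.8],[0,0,0]],[0.3,[0,0,2.8],[0,0,0]],[0.3,[0,0,2.8],[0,0,0]],[0.3,[0,0,1.9],[0,0,0]],[0.3,[0,0,1],[0,0,0]],[0.3,[0,0,0],[0,0,0]]]' | tail -1
python3 d.py 440.5 -71.9 246
python3 -m pendant '[[0.4,[0,0,0],[0,0,0]],[0.5,[0,0,0],[0,0,0]],[0.6,[0,0,0],[0,0,0]],[1,[0,0,0],[0,0,0]],[1,[0,0,0],[0,0,0]]]'
```

```text
width: 0.0599
t 12.38 pos [440.5 -71.5 246.7] F [ 0.1  0.3 -0. ] w 59.9
shift cm [-0.   -0.04  0.07] turn deg [ 0.02 -0.05 -0.  ] q [-0.34  0.25 -0.54  0.79  0.   -0.34]
time_s: 13.0
position: [0.4404, -0.072, 0.2478]
tcp_rot: [[-1.0, 0.001, 0.001], [0.001, 1.0, -0.0], [-0.001, -0.0, -1.0]]
contact_force: [-0.9, -0.3, 7.2]
width: 0.0386
```

```bash
python3 -m pendant '[[1,[0,0,-0.3],[0,0,0]],[1,[0,0,-0.5],[0,0,0]],[1,[0,0,-1.5],[0,0,0]],[1,[0,0,-2],[0,0,0]],[1,[0,0,-2],[0,0,0]],[1,[0,0,-0.7],[0,0,0]],[1,[0,0,0],[0,0,0]]]' | tail -2
python3 d.py 599.8 -85.6 200
python3 - <<'E'
from h import *
c=cap("scene","s3.png"); cv2.imwrite("pics/s3c.png",cv2.resize(c["pixels"][90:240,180:400,::-1],None,fx=3.5,fy=3.5))
E
```

```text
contact_force: [0.7, -0.6, -0.8]
width: 0.0382
t 13.88 pos [440.2 -71.9 317. ] F [ 0.7 -0.6 -0.8] w 38.2
shift cm [-15.95  -1.36  11.71] turn deg [-0.01  0.03 -0.04] q [-0.34  0.18 -0.41  0.98  0.   -0.34]
```

View pics/s3c.png

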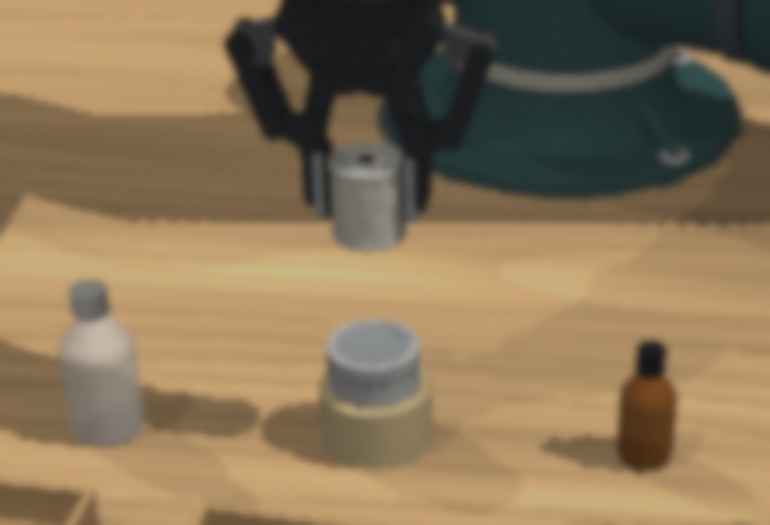

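The spool is held upright (crop 370,195) and the tin and tape are undisturbed (375,390).

```bash
python3 -m pendant '[[1,[-1.5,-0.1,0],[0,0,0]],[1,[-3.5,-0.3,0],[0,0,0]],[1,[-4,-0.4,0],[0,0,0]],[1,[-3.7,-0.3,0],[0,0,0]],[1,[-2.2,-0.2,0],[0,0,0]],[1,[-1,-0.06,0],[0,0,0]],[1,[0,0,0],[0,0,0]]]' | tail -1
python3 -m pendant '[[1,[0,0,2],[0,0,0]],[1,[0,0,3],[0,0,0]],[1,[0,0,3],[0,0,0]],[1,[0,0,2],[0,0,0]],[1,[0,0,1.5],[0,0,0]],[1,[0,0,0.5],[0,0,0]],[1,[0,0,0],[0,0,0]]]' | tail -1
python3 d.py 599.8 -85.6 187.5
```

```text
width: 0.0387
width: 0.0385
t 15.68 pos [599.2 -85.6 197.3] F [-0.1 -0.4  0.5] w 38.5
shift cm [-0.06 -0.    0.98] turn deg [-0.    0.01 -0.04] q [-0.28  0.53 -0.22  0.83  0.   -0.28]
```

```bash
python3 -m pendant '[[1,[0,0,0.5],[0,0,0]],[1,[0,0,0.3],[0,0,0]],[1,[0,0,0.1],[0,0,0]],[1,[0,0,0],[0,0,0]],[1,[0,0,0],[0,0,0]]]'
python3 d.py 599.8 -85.6 187.5
```

```text
time_s: 16.3
position: [0.5992, -0.0856, 0.1881]
tcp_rot: [[-1.0, 0.001, 0.0], [0.001, 1.0, -0.0], [-0.0, -0.0, -1.0]]
contact_force: [-0.5, -0.1, -0.5]
width: 0.0384
t 16.3 pos [599.2 -85.6 188.1] F [-0.5 -0.1 -0.5] w 38.4
shift cm [-0.06 -0.    0.06] turn deg [-0.    0.01 -0.04] q [-0.28  0.54 -0.23  0.81  0.   -0.28]
```

```bash
python3 -m pendant '[[1,[0,0,0.1],[0,0,0]],[1,[0,0,0],[0,0,0]],[1,[0,0,0],[0,0,0]]]'|sed -n 2,4p
python3 -m pendant '[[1,[0,0,0.1],[0,0,0]],[1,[0,0,0],[0,0,0]],[1,[0,0,0],[0,0,0]]]'|sed -n 2,4p
```

```text
position: [0.5992, -0.0856, 0.1878]
tcp_rot: [[-1.0, 0.001, 0.001], [0.001, 1.0, -0.0], [-0.001, -0.0, -1.0]]
contact_force: [-3.8, 0.5, 10.7]
position: [0.5991, -0.0855, 0.1877]
tcp_rot: [[-1.0, 0.001, 0.001], [0.001, 1.0, -0.0], [-0.001, -0.0, -1.0]]
contact_force: [-8.4, 1.7, 26.6]
```

```bash
python3 d.py 599.8 -85.6 187.5
```

```text
t 17.05 pos [599.1 -85.5 187.7] F [-8.4  1.7 26.6] w 38.9
shift cm [-0.07 -0.01  0.02] turn deg [-0.03  0.08 -0.04] q [-0.28  0.54 -0.23  0.8  -0.   -0.28]
```

```bash
python3 -m pendant '[[1,[0,0,-0.12],[0,0,0]],[1,[0,0,0],[0,0,0]]]'|sed -n 4p
python3 -m pendant '[[0.45,[0,0,0],[0,0,0]],[0.4,[0,0,0],[0,0,0]],[0.35,[0,0,0],[0,0,0]],[0.3,[0,0,0],[0,0,0]],[0.3,[0,0,0],[0,0,0]]]'|tail -2
python3 -m pendant '[[0.3,[0,0,-1],[0,0,0]],[0.3,[0,0,-2],[0,0,0]],[0.3,[0,0,-3],[0,0,0]],[0.3,[0,0,-4],[0,0,0]],[0.3,[0,0,-3],[0,0,0]],[0.3,[0,0,-1],[0,0,0]],[0.3,[0,0,0],[0,0,0]]]'|tail -2
python3 d.py 440.4 -72 320
python3 -c "
from h import *
cap('wrist','w4.png')"
```

```text
contact_force: [-3.0, 0.5, 10.5]
contact_force: [0.8, -0.8, 0.1]
width: 0.0595
contact_force: [-0.8, -0.2, 0.3]
width: 0.0595
t 18.8 pos [599.2 -85.6 327.3] F [-0.8 -0.2  0.3] w 59.5
shift cm [15.88  1.35  0.72] turn deg [-0.01  0.03 -0.04] q [-0.28  0.43 -0.    1.14  0.   -0.28]
```

View pics/w4.png

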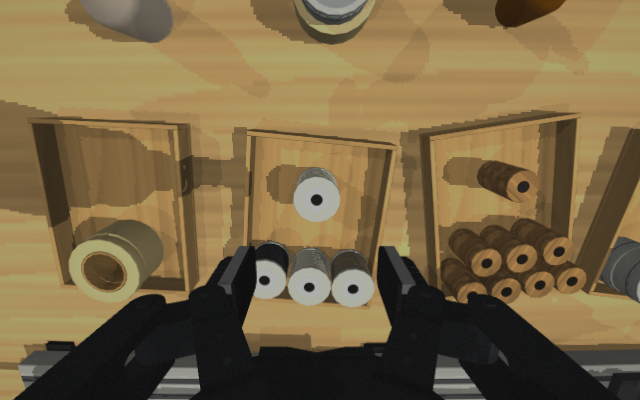

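The spool stands at (316,197) in its tray's free half, and the cork at (515,183) is unmoved. Now the tin.

```bash
python3 -m pendant '[[0.15,[1.5,0.1,0],[0,0,0]],[0.15,[3.5,0.3,0],[0,0,0]],[0.15,[4,0.4,0],[0,0,0]],[0.15,[3.7,0.3,0],[0,0,0]],[0.15,[2.2,0.2,0],[0,0,0]],[0.15,[1,0.05,0],[0,0,0]],[0.15,[0,0,0],[0,0,0]]]' | tail -1
python3 - <<'E'
from h import *
c=cap("wrist","w5.png");P=cloud(c)
for n,lo,hi in [("tape",.033,.042),("tin",.060,.067)]:
    S=P[80:280,220:420].reshape(-1,3);S=S[(S[:,2]>lo)&(S[:,2]<hi)]
    (cx,cy),r=cv2.minEnclosingCircle((S[:,:2]*1000).astype(np.float32)); print(n,len(S),round(cx,1),round(cy,1),"r",round(r,1),"z",np.median(S[:,2]).round(4))
E
python3 d.py 440.5 -72 214
```

```text
width: 0.0729
tape 835 440.7 -71.9 r 31.7 z 0.0367
tin 3221 440.4 -72.3 r 26.1 z 0.0629
t 19.77 pos [440.6 -72.1 326.9] F [-0.2 -0.4  0.2] w 72.6
shift cm [1.000e-02 1.000e-02 1.129e+01] turn deg [ 0.   -0.01 -0.05] q [-0.35  0.17 -0.39  1.01  0.   -0.34]
```

```bash
python3 -m pendant '[[0.15,[0,0,2],[0,0,0]],[0.15,[0,0,3],[0,0,0]],[0.15,[0,0,3],[0,0,0]],[0.15,[0,0,2],[0,0,0]],[0.15,[0,0,1],[0,0,0]],[0.15,[0,0,0.3],[0,0,0]],[0.15,[0,0,0],[0,0,0]]]' | tail -1
python3 d.py 440.5 -72 214
python3 -m pendant '[[0.25,[0,0,0],[0,0,0]],[0.35,[0,0,0],[0,0,0]],[0.45,[0,0,0],[0,0,0]],[0.8,[0,0,0],[0,0,0]],[1,[0,0,0],[0,0,0]],[1,[0,0,0],[0,0,0]]]'
```

```text
width: 0.0725
t 20.65 pos [440.6 -72.1 214.5] F [-0.1  0.5  0.5] w 72.5
shift cm [0.01 0.01 0.05] turn deg [-0.01  0.03 -0.04] q [-0.35  0.28 -0.59  0.69 -0.   -0.34]
time_s: 21.4
position: [0.4403, -0.072, 0.2149]
tcp_rot: [[-1.0, 0.001, 0.001], [0.001, 1.0, -0.0], [-0.001, -0.0, -1.0]]
contact_force: [-2.6, 1.2, 13.5]
width: 0.0502
```

```bash
python3 -m pendant '[[1,[0,0,-0.3],[0,0,0]],[1,[0,0,-0.5],[0,0,0]],[1,[0,0,-1.5],[0,0,0]],[1,[0,0,-3],[0,0,0]],[1,[0,0,-3],[0,0,0]],[1,[0,0,-2],[0,0,0]],[1,[0,0,-0.7],[0,0,0]],[1,[0,0,0],[0,0,0]]]' | tail -2
python3 d.py 600.2 270.2 190
python3 - <<'E'
from h import *
c=cap("scene","s4.png"); cv2.imwrite("pics/s4c.png",cv2.resize(c["pixels"][90:240,180:400,::-1],None,fx=3.5,fy=3.5))
E
```

```text
contact_force: [0.6, 0.3, -1.2]
width: 0.0499
t 22.4 pos [440.2 -71.9 324.1] F [ 0.6  0.3 -1.2] w 49.9
shift cm [-15.98  34.23  13.41] turn deg [-0.    0.01 -0.04] q [-0.35  0.17 -0.4   1.    0.   -0.34]
```

View pics/s4c.png

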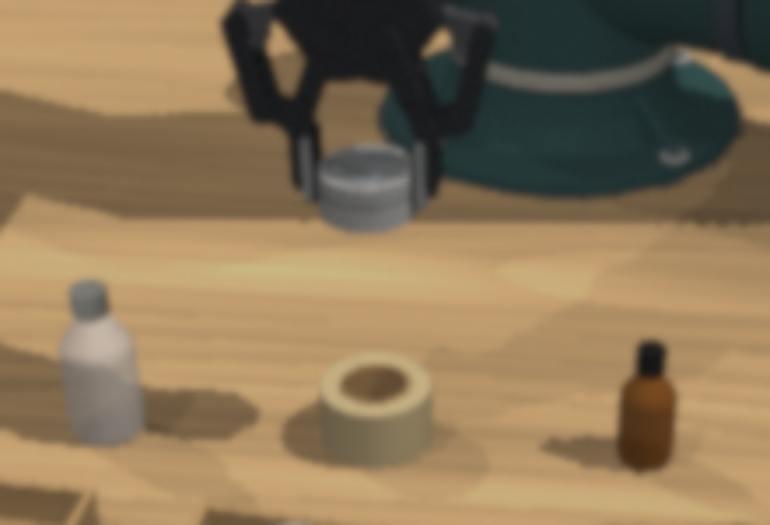

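The tin is held level and the tape roll is undisturbed.

```bash
python3 -m pendant '[[1,[-0.8,1.7,0],[0,0,0]],[1,[-1.9,4,0],[0,0,0]],[1,[-2.4,5.1,0],[0,0,0]],[1,[-2.4,5.1,0],[0,0,0]],[1,[-2.4,5.1,0],[0,0,0]],[1,[-2.4,5.1,0],[0,0,0]],[1,[-2.2,4.8,0],[0,0,0]],[1,[-1.3,2.8,0],[0,0,0]]]' | tail -1
python3 -m pendant '[[1,[-0.2,0.5,0],[0,0,0]],[1,[0,0,0],[0,0,0]]]' | tail -1
python3 d.py 600.2 270.2 190
```

```text
width: 0.0502
width: 0.05
t 23.7 pos [600.2 269.7 323.2] F [ 0.1 -0.4 -1.9] w 50.0
shift cm [-0.02  0.06 13.32] turn deg [-0.04 -0.08 -0.03] q [ 0.3   0.52  0.15  1.2  -0.    0.3 ]
```

```bash
python3 -m pendant '[[1,[0,0,2],[0,0,0]],[1,[0,0,3],[0,0,0]],[1,[0,0,3],[0,0,0]],[1,[0,0,2.5],[0,0,0]],[1,[0,0,1.5],[0,0,0]],[1,[0,0,1],[0,0,0]],[1,[0,0,0],[0,0,0]],[1,[0,0,0],[0,0,0]]]' | tail -1
python3 d.py 600.2 270.2 181
```

```text
width: 0.0501
t 24.7 pos [600.7 270.  194.9] F [ 1.2 -0.3 -0.8] w 50.1
shift cm [0.05 0.02 1.39] turn deg [ 0.02  0.06 -0.04] q [ 0.3   0.61 -0.06  0.9   0.    0.3 ]
```

```bash
python3 -m pendant '[[1,[0,0,0.6],[0,0,0]],[1,[0,0,0.4],[0,0,0]],[1,[0,0,0.2],[0,0,0]],[1,[0,0,0],[0,0,0]],[1,[0,0,0],[0,0,0]]]' | sed -n 2,4p
python3 -m pendant '[[1,[0,0,0.1],[0,0,0]],[1,[0,0,0],[0,0,0]],[1,[0,0,0],[0,0,0]]]' | sed -n 2,4p
```

```text
position: [0.6005, 0.2699, 0.1823]
tcp_rot: [[-1.0, 0.001, 0.0], [0.001, 1.0, -0.0], [-0.0, -0.0, -1.0]]
contact_force: [0.3, 0.5, -1.3]
position: [0.6004, 0.2699, 0.1812]
tcp_rot: [[-1.0, 0.001, 0.0], [0.001, 1.0, -0.0], [-0.0, -0.0, -1.0]]
contact_force: [0.1, -0.2, -1.3]
```

```bash
python3 -m pendant '[[1,[0,0,0.05],[0,0,0]],[1,[0,0,0],[0,0,0]],[1,[0,0,0],[0,0,0]]]' | sed -n '2p;4p'
python3 -m pendant '[[1,[0,0,0.05],[0,0,0]],[1,[0,0,0],[0,0,0]],[1,[0,0,0],[0,0,0]]]' | sed -n '2p;4p'
```

```text
position: [0.6004, 0.27, 0.181]
contact_force: [-2.6, -0.0, 5.9]
position: [0.6004, 0.2699, 0.181]
contact_force: [-4.2, -0.9, 11.7]
```

```bash
python3 -m pendant '[[0.35,[0,0,0],[0,0,0]],[0.25,[0,0,0],[0,0,0]],[0.2,[0,0,0],[0,0,0]],[0.15,[0,0,0],[0,0,0]],[0.15,[0,0,0],[0,0,0]]]'|tail -2
python3 -m pendant '[[0.15,[0,0,-1],[0,0,0]],[0.15,[0,0,-2],[0,0,0]],[0.15,[0,0,-3],[0,0,0]],[0.15,[0,0,-4],[0,0,0]],[0.15,[0,0,-3],[0,0,0]],[0.15,[0,0,-1],[0,0,0]],[0.15,[0,0,0],[0,0,0]]]'|tail -2
python3 d.py 440.6 -72 310
python3 -c "
from h import *
cap('wrist','w6.png')"
```

```text
contact_force: [-0.3, 0.1, 0.5]
width: 0.0726
contact_force: [-1.0, 0.3, -0.4]
width: 0.0726
t 27.95 pos [600.5 269.9 320.3] F [-1.   0.3 -0.4] w 72.6
shift cm [ 15.96 -34.2    1.02] turn deg [ 0.01  0.03 -0.04] q [ 0.3   0.52  0.14  1.19 -0.    0.3 ]
```

View pics/w6.png

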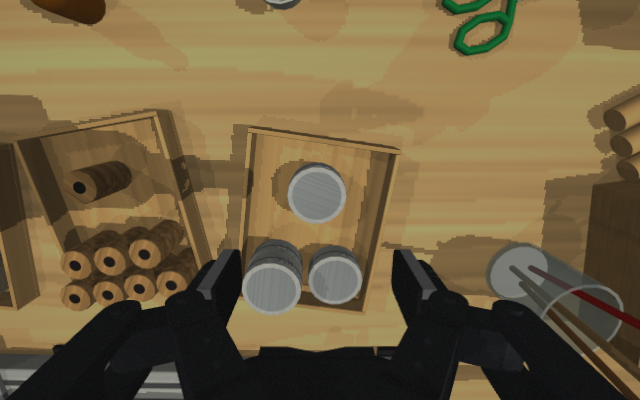

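The tin lies flat at (317,194) in its tray's free half. Now the tape, with the gripper fully open.

```bash
python3 -m pendant '[[0,[0.8,-1.7,0],[0,0,0]],[0,[1.9,-4,0],[0,0,0]],[0,[2.4,-5.1,0],[0,0,0]],[0,[2.4,-5.1,0],[0,0,0]],[0,[2.4,-5.1,0],[0,0,0]],[0,[2.4,-5.1,0],[0,0,0]],[0,[2.2,-4.8,0],[0,0,0]],[0,[1.3,-2.8,0],[0,0,0]]]' | tail -1
python3 -m pendant '[[0,[0.16,-0.5,0],[0,0,0]],[0,[0,0,0],[0,0,0]]]' | tail -1
python3 - <<'E'
from h import *
c=cap("wrist","w7.png");P=cloud(c)
S=P[80:280,200:440].reshape(-1,3);S=S[(S[:,2]>.033)&(S[:,2]<.042)]
(cx,cy),r=cv2.minEnclosingCircle((S[:,:2]*1000).astype(np.float32)); print(len(S),round(cx,1),round(cy,1),"r",round(r,1),"z",np.median(S[:,2]).round(4))
E
python3 d.py 440.6 -72 184
```

```text
width: 0.0855
width: 0.0853
2974 440.9 -71.8 r 31.8 z 0.0366
t 29.3 pos [440.7 -71.5 319.7] F [ 0.1 -0.9 -0.1] w 85.0
shift cm [ 0.   -0.06 13.57] turn deg [ 0.03 -0.04 -0.03] q [-0.34  0.18 -0.4   0.99  0.   -0.34]
```

```bash
python3 -m pendant '[[0,[0,-0.04,2],[0,0,0]],[0,[0,0,3],[0,0,0]],[0,[0,0,3],[0,0,0]],[0,[0,0,2.5],[0,0,0]],[0,[0,0,1.6],[0,0,0]],[0,[0,0,1],[0,0,0]],[0,[0,0,0.4],[0,0,0]],[0,[0,0,0],[0,0,0]]]' | tail -1
python3 d.py 440.7 -71.9 184
python3 -m pendant '[[0.1,[0,0,0],[0,0,0]],[0.2,[0,0,0],[0,0,0]],[0.3,[0,0,0],[0,0,0]],[0.6,[0,0,0],[0,0,0]],[1,[0,0,0],[0,0,0]],[1,[0,0,0],[0,0,0]]]'
```

```text
width: 0.0854
t 30.3 pos [440.8 -72.2 185.3] F [ 0.3 -0.6 -0. ] w 85.4
shift cm [0.01 0.03 0.13] turn deg [ 0.    0.01 -0.02] q [-0.35  0.33 -0.64  0.61  0.   -0.34]
time_s: 31.05
position: [0.4407, -0.0724, 0.1858]
tcp_rot: [[-1.0, 0.001, 0.001], [0.001, 1.0, -0.0], [-0.001, -0.0, -1.0]]
contact_force: [-2.7, 1.3, 13.5]
width: 0.061
```

```bash
python3 -m pendant '[[1,[0,0,-0.3],[0,0,0]],[1,[0,0,-0.7],[0,0,0]],[1,[0,0,-2],[0,0,0]],[1,[0,0,-3.5],[0,0,0]],[1,[0,0,-3.5],[0,0,0]],[1,[0,0,-2.5],[0,0,0]],[1,[0,0,-1],[0,0,0]],[1,[0,0,0],[0,0,0]]]' | tail -2
python3 d.py 585.1 -271.8 200
python3 - <<'E'
from h import *
c=cap("scene","s5.png"); cv2.imwrite("pics/s5c.png",cv2.resize(c["pixels"][90:240,180:400,::-1],None,fx=3.5,fy=3.5))
E
```

```text
contact_force: [-0.5, 0.6, -0.8]
width: 0.0612
t 32.05 pos [440.6 -72.4 320.2] F [-0.5  0.6 -0.8] w 61.2
shift cm [-14.46 -19.93  12.03] turn deg [-0.01  0.03 -0.04] q [-0.35  0.18 -0.4   0.99 -0.   -0.34]
```

View pics/s5c.png

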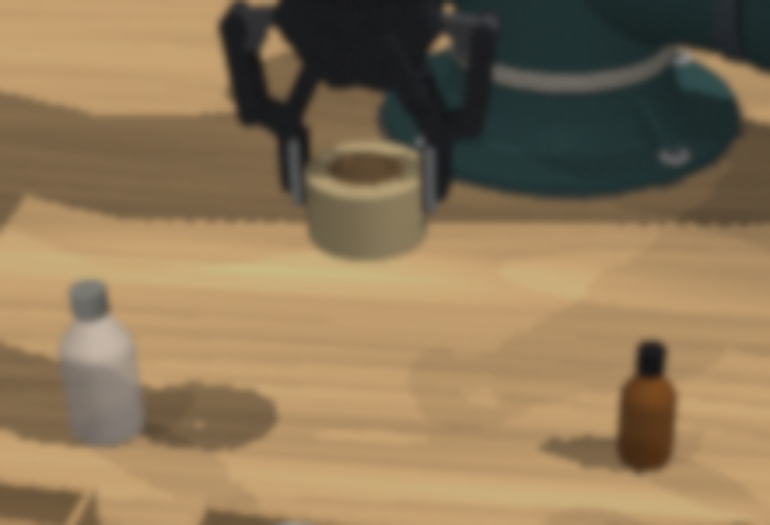

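The tape is held level. I'll move it to its tray.

```bash
python3 -m pendant '[[1,[-1,-1.3,0],[0,0,0]],[1,[-2.3,-3.1,0],[0,0,0]],[1,[-2.8,-3.9,0],[0,0,0]],[1,[-2.8,-3.9,0],[0,0,0]],[1,[-2.8,-3.9,0],[0,0,0]],[1,[-1.8,-2.5,0],[0,0,0]],[1,[-0.95,-1.3,0],[0,0,0]],[1,[0,0,0],[0,0,0]]]' | tail -1
python3 d.py 585.1 -271.8 200
```

```text
width: 0.0613
t 33.1 pos [ 585.4 -273.   318.5] F [-0.6  0.3 -1.3] w 61.3
shift cm [ 0.02  0.11 11.85] turn deg [ 0.04 -0.08 -0.1 ] q [-0.56  0.51  0.1   1.17 -0.   -0.56]
```

```bash
python3 -m pendant '[[1,[0,0.1,2],[0,0,0]],[1,[0,0,3],[0,0,0]],[1,[0,0,3],[0,0,0]],[1,[0,0,2],[0,0,0]],[1,[0,0,1.3],[0,0,0]],[1,[0,0,0.6],[0,0,0]],[1,[0,0,0],[0,0,0]],[1,[0,0,0],[0,0,0]]]' | tail -1
python3 d.py 585.1 -271.8 189
```

```text
width: 0.0611
t 34.1 pos [ 585.2 -270.6  201.9] F [ 0.1 -0.8 -1.6] w 61.1
shift cm [ 0.01 -0.12  1.29] turn deg [-0.03  0.05 -0.04] q [-0.56  0.58 -0.1   0.89 -0.   -0.56]
```

```bash
python3 -m pendant '[[1,[0,-0.1,0.5],[0,0,0]],[1,[0,0,0.4],[0,0,0]],[1,[0,0,0.2],[0,0,0]],[1,[0,0,0],[0,0,0]],[1,[0,0,0],[0,0,0]]]' | sed -n '2p;4p'
python3 -m pendant '[[1,[0,0,0.08],[0,0,0]],[1,[0,0,0],[0,0,0]],[1,[0,0,0],[0,0,0]]]' | sed -n '2p;4p'
```

```text
position: [0.585, -0.2715, 0.1901]
contact_force: [-0.7, -0.9, -1.2]
position: [0.5849, -0.2714, 0.1899]
contact_force: [-3.5, 1.9, 7.4]
```

```bash
python3 -m pendant '[[0.22,[0,0,0],[0,0,0]],[0.18,[0,0,0],[0,0,0]],[0.12,[0,0,0],[0,0,0]],[0.12,[0,0,0],[0,0,0]],[0.12,[0,0,0],[0,0,0]]]'|tail -2
python3 -m pendant '[[0.12,[0,0,-0.5],[0,0,0]],[0.12,[0,0,-1.5],[0,0,0]],[0.12,[0,0,-3],[0,0,0]],[0.12,[0,0,-4],[0,0,0]],[0.12,[0,0,-4],[0,0,0]],[0.12,[0,0,-2],[0,0,0]],[0.12,[0,0,0],[0,0,0]]]'|tail -2
python3 -c "
from h import *
cap('wrist','w8.png')"
```

```text
contact_force: [-0.2, 0.1, 0.2]
width: 0.0752
contact_force: [0.0, 0.0, -0.6]
width: 0.075
```

View pics/w8.png

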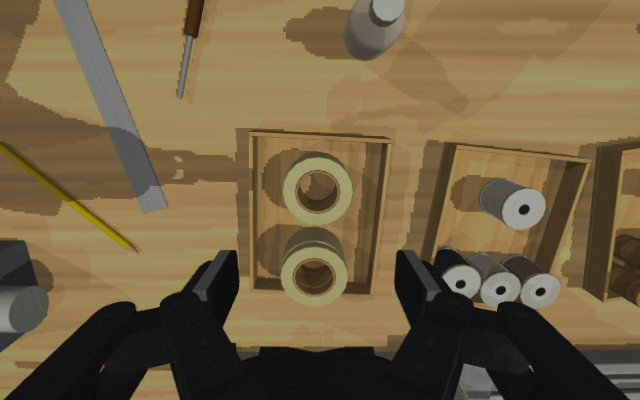

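The tape lies flat at (318,190) in its tray. I'll back the arm off and check everything from the fixed cameras.

```bash
python3 -m pendant '[[0.12,[2,0,-1],[0,0,0]],[0.12,[4,0,-1],[0,0,0]],[0.12,[5,0,-1],[0,0,0]],[0.12,[5,0,-1],[0,0,0]],[0.12,[4,0,0],[0,0,0]],[0.12,[2,0,0],[0,0,0]],[0.12,[0,0,0],[0,0,0]],[0.12,[0,0,0],[0,0,0]]]'|head -2
python3 - <<'E'
from h import *
c=cap("top","t9.png");P=cloud(c); cap("scene","s9.png")
for n,(fx,fy),lo,hi in [("cork",(587,82),.048,.06),("spool",(600,-86),.042,.054),("tin",(600,270),.024,.036),("tape",(585,-272),.036,.048),("hard",(442,80),.06,.08),("resin",(450,-227),.085,.1)]:
    Q=P.reshape(-1,3);Q=Q[(np.hypot(Q[:,0]*1000-fx,Q[:,1]*1000-fy)<40)&(Q[:,2]>lo)&(Q[:,2]<hi)]
    (cx,cy),r=cv2.minEnclosingCircle((Q[:,:2]*1000).astype(np.float32)); print(n,len(Q),round(cx,1),round(cy,1),"r",round(r,1),"z",np.median(Q[:,2]).round(4),"sd",Q[:,2].std().round(4))
E
```

```text
time_s: 37.65
position: [0.3656, -0.2715, 0.3793]
cork 154 585.7 81.6 r 13.8 z 0.0536 sd 0.0018
spool 296 598.4 -86.0 r 20.1 z 0.0475 sd 0.0017
tin 517 598.5 269.2 r 27.0 z 0.03 sd 0.0019
tape 565 583.9 -271.6 r 32.6 z 0.0411 sd 0.0018
hard 61 442.8 79.9 r 8.3 z 0.0746 sd 0.0028
resin 104 449.6 -226.9 r 10.4 z 0.0944 sd 0.0021
```

View pics/s9.png

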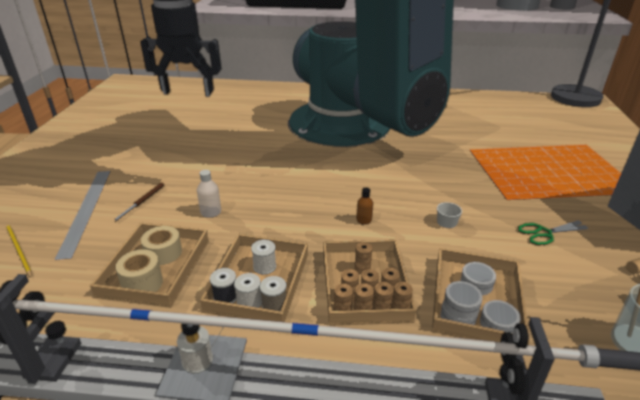

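View pics/t9.png

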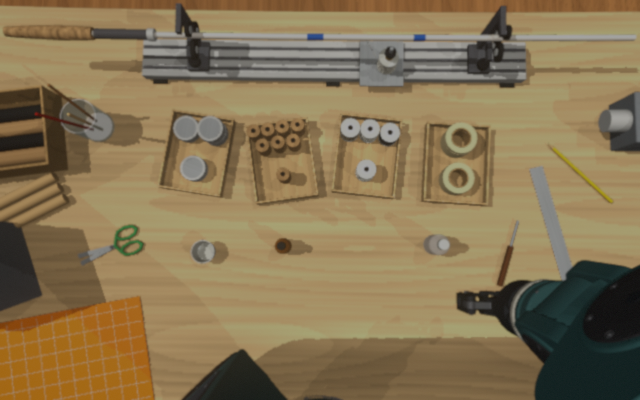

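Both views show every piece in the right tray. The tops sit at 54, 48, 30 and 41 mm, as they should when standing on the 4 mm floor, and the bottles haven't moved.

```bash
python3 -c "
from h import *
print(manip.hand_in())"
```

```text
the job is handed in; nothing more can be done
None
```

I took the stack apart from the top (cork grip, spool, tin, tape roll) and stood each piece in the empty front half of its own tray. The job was handed in at about 38 s of the 112 s allowed.

In the last pictures, from both fixed cameras:
- **Pieces:** all four stand upright. Their measured tops are at about 54, 48, 30 and 41 mm, within about 1 mm of what standing on the tray floor gives (54, 48, 30 and 42 mm). Each is within 2 mm of its target point.
- **Bottles:** neither has moved by more than 0.5 mm.
- **Arm:** it had backed off and was touching nothing.

No check failed. The highest force I read was about 28 N, when I pressed the spool slightly too far onto its tray floor; I backed off before releasing it.

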